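# Slide the tall battery box home in its charging bay

### The arm

A 6-joint arm with a two-finger parallel gripper is mounted at the origin on a cart in front of the work surface, level with it; the furniture and walls round the work are solid. World frame = base frame: x ahead of the robot, y to its left, z up, the work surface at z = 0. Lengths are in m, angles in rad, forces in N, time in s.
With the tool pointing down it reaches from about 0.3 to 0.825 m from the base axis. Payload 5.4 kg.
Tool frame: the origin (TCP) lies at the very end of the fingers, on their centre line; the grasp point (between the pads) lies 19 mm behind it; z points along the fingers, y is the line along which they close (so a half turn about z gives the same grasp; the last joint's range is limited). The gripper opens to 92 mm and grips with 3 to 60 N. Pads are 20 mm wide; open, the fingers measure 128 mm over their backs; the gripper's body (75 mm by 189 mm) begins 69 mm behind the grasp point.
Start: joints at [1.051, 0.158, 1.597, -0, 1.386, -0.21], TCP at [0.175, 0.548, 0.184] pointing down, gripper open.
Joint ranges: [-2.91, 2.91], [-0.94, 2.29], [0.18, 2.7], [-1.29, 4.43], [0.17, 2.64], [-3, 3]. Speed limits (rad/s): [2.57, 2.57, 3.14, 3.14, 3.14, 3.14].

### API

Orientations are given as a rotation vector (axis times angle).
In Python, from workcell import bot gives the robot as it stands. Calls block until the motion is done:
- bot.goto(position, orientation): joint-space move of the TCP to a pose.
- bot.line_to(position, rot=None, max_speed=0.15): straight line of the TCP; rot=None keeps the orientation; max_speed is the mean speed in m/s.
- bot.set_joints(angles): joint-space move.
- bot.set_gripper(opening, newtons=None): opening from 0.0 (shut) to 1.0 (fully open); newtons is the grip in N (None keeps the last); returns when the fingers have stopped.
- bot.hold(seconds).
- bot.inverse_kinematics(position, orientation): joint angles nearest the present ones, or None.
- bot.read_camera(name): name is "side" or "top"; returns a dict with "pixels" (384x512x3 uint8, blue, green, red), "fx", "fy", "cx", "cy" (pixels), "R" (3x3) and "t" (3): a world point X has camera coordinates R X + t. Camera axes: x right, y down, z forward; pixel columns grow to the right and rows downward; lengths in m; the calibration is good to about 2 mm. A picture is of the moment at which its call begins. There is no depth.
A pose or a line that the arm cannot do raises bot.MotionError and nothing moves.
- bot.job_done(): hands the job in; it is judged then, once.
Readings, each from a call of its own:
- bot.current_clock(): time.
- bot.current_joints(): joint angles.
- bot.current_joint_vel(): joint speeds.
- bot.current_effort(): joint torques, N m.
- bot.current_ee_pos(): TCP position.
- bot.current_tool_rot(): TCP orientation.
- bot.current_contact_force(): force on the tool from outside, world axes, zero at the start.
- bot.current_ft_torque(): the same for the moment, N m.
- bot.current_opening(): opening from 0.0 (shut) to 1.0 (fully open).
- bot.current_grip_force(): force on a finger pad.
Only numpy, scipy, OpenCV 4.12 (cv2) and the standard library are available. Lean on these libraries where they do the work, as an engineer would, in place of code of your own. Each camera call takes 0.05 s, during which the arm holds its last target. There are 200 camera calls.

### The job

Push the tall black battery box across the bench into the green charging bay, until its foot rests squarely against the bay's stop between the two side cheeks. Push it low, near its base, so that it slides and does not tip: nothing is gripped or lifted, and the jar of screws on its lid stays standing where it is, untouched. Leave everything else on the bench alone.

Things in the scene. Friction and masses are not known exactly. Their poses are not given: they have to be found in the camera images.
- battery_box: tall black battery box, grey lid, yellow band, ~0.75 kg (0.95 with jar). Body 80 deep (x) x 180 wide (y), top at 160, on a foot ledge 120 deep x 180 wide x 32 high that juts 20 mm fore and aft. Origin: centre of underside, z up. +x side of the ledge goes to the stop; -x side faces the robot (within 0.45 rad): push that. Rubber-footed: pushed on the ledge it slides, near the lid it tips.
- bay: green steel bay fixed to the bench: stop bar along y, with side cheeks 50 mm long towards the robot, 240 mm apart inside, then flaring out for 35 mm; all 24 mm high. Origin: middle of the stop's robot-side face, at bench height; +x into the stop, away from the robot. Box home: its origin at x = -60 mm, y within 30 mm of 0 in this frame, axes parallel. A charger stands behind the stop.
- screw_jar: clear jar of screws with a yellow lid, 70 x 64 x 92 mm, loose, standing on the battery box's lid off to its +y side. Origin: centre of its underside. Not to be touched.
- spray_can: green spray can with a grey top, 59 mm across, 208 mm high, standing loose beside the bay. Origin: centre of its underside. Leave alone.
- open_tin: bare metal open tin, 74 mm across, 91 mm high, standing loose beside the bay. Origin: centre of its underside. Leave alone.

How it is judged:
At the end, for the whole second after the job is handed in: The battery box stands flat on the bench, at rest, the far side of its foot within 6 mm of the bay's stop, between the cheeks and within 0.06 rad of square to the stop; the jar still stands on its lid (x of battery_box in the frame of bay between -0.066 and -0.054 m and y of battery_box in the frame of bay between -0.034 and 0.034 m and angle between the x axis of battery_box and the x axis of bay, either way round below 0.06 rad and angle between battery_box's own z axis and vertical below 0.03 rad and height (world z) of battery_box below 0.005 m and linear speed of each of battery_box, screw_jar below 0.01 m/s and angle between screw_jar's own z axis and vertical below 0.05 rad and z of screw_jar in the frame of battery_box above 0.155 m); the robot touches nothing.
It fails at once if the battery box is tipped more than about 7 degrees, or lifted (angle between battery_box's own z axis and vertical above 0.12 rad or height (world z) of battery_box above 0.012 m).
It fails at once if the battery box is pushed high up instead of near its base (contact force between the fingers and battery_box above 1 N and height (world z) of the grasp point above 0.1 m).
It fails at once if the jar on the lid is touched (contact force between any of the arm, the fingers and screw_jar above 0.3 N).
It fails at once if the jar falls over or slides off its spot on the lid (angle between screw_jar's own z axis and vertical above 0.25 rad or x of screw_jar in the frame of battery_box above 0.03 m or x of screw_jar in the frame of battery_box below -0.03 m or y of screw_jar in the frame of battery_box above 0.072 m or y of screw_jar in the frame of battery_box below 0.022 m).
It fails at once if the spray can or the tin is disturbed (distance of any of spray_can, open_tin from where it was at the start of the episode above 0.015 m).
It also fails if it takes over 48 s, if anything falls off the work surface, if the arm or the gripper's body presses on something with over 40 N, if the wrist force passes 120 N, or if a joint passes its speed limit or range.

## Working session

There is one attempt and no reset: what is moved stays moved. The work goes in short steps, each a Python script; the robot and the scene stay as the last script left them, time stands still between calls to the robot, and variables do not carry over. Pictures are saved under pics/ and viewed, at most 10 in all, crops included, and the job is handed in when it is done.

```bash
mkdir -p pics; ls; python3 - <<'E'
from workcell import bot
import cv2,numpy as np
for n in("top","side"):
    c=bot.read_camera(n); cv2.imwrite(f"pics/{n}0.png",c["pixels"])
    print(n,c["fx"],c["fy"],c["cx"],c["cy"],np.round(c["R"],4).tolist(),np.round(c["t"],4).tolist(), (-np.array(c["R"]).T@np.array(c["t"])).round(3))
print(bot.current_clock(),bot.current_tool_rot(),bot.current_opening())
E
```

```text
pics
top 348.58273567486646 348.58273567486646 252.29838708077665 189.93553358862889 [[0.1739, -0.9848, -0.0054], [-0.9622, -0.1687, -0.2137], [0.2095, 0.0423, -0.9769]] [-0.2003, 0.6063, 0.9233] [ 0.425 -0.134  1.03 ]
side 484.06687691143964 484.06687691143964 256.27658463449274 186.7542782380909 [[-0.9983, -0.0585, -0.0029], [-0.0346, 0.629, -0.7767], [0.0473, -0.7752, -0.6299]] [0.6018, 0.1455, 1.211] [0.549 0.883 0.878]
0.1 [-4.84592061e-01 -3.10340810e+00  2.45538666e-03] 0.9980667434276036
```

View pics/top0.png

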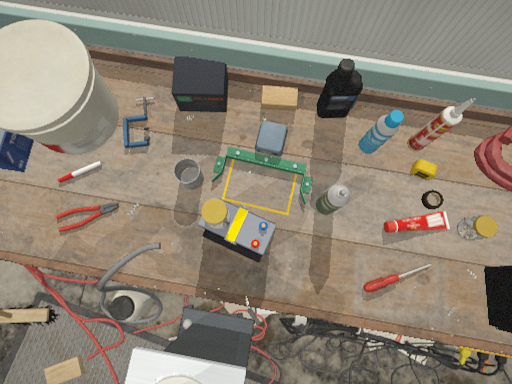

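View pics/side0.png

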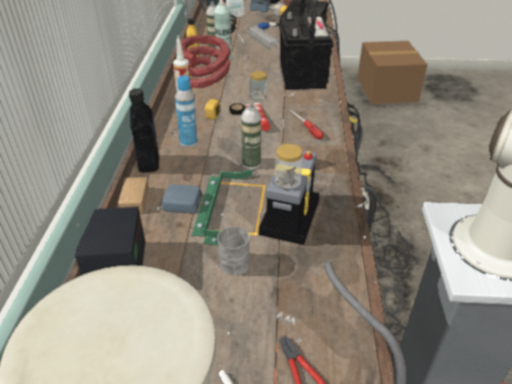

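The top view shows the box lid at about (240,228), with the jar at (213,211), the bay stop from (228,152) to (305,170), the tin at (188,172) and the can at (332,198). In the side view the box foot is around (290,225) and the bay around (215,205). I'll enlarge both to pick corners.

```bash
python3 - <<'E'
import cv2
t=cv2.imread("pics/top0.png")[135:275,165:355]; s=cv2.imread("pics/side0.png")[140:280,180:340]
cv2.imwrite("pics/tc.png",cv2.resize(t,None,fx=4,fy=4,interpolation=cv2.INTER_CUBIC))
cv2.imwrite("pics/sc.png",cv2.resize(s,None,fx=4,fy=4,interpolation=cv2.INTER_CUBIC))
E
```

```text
(no output)
```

View pics/tc.png

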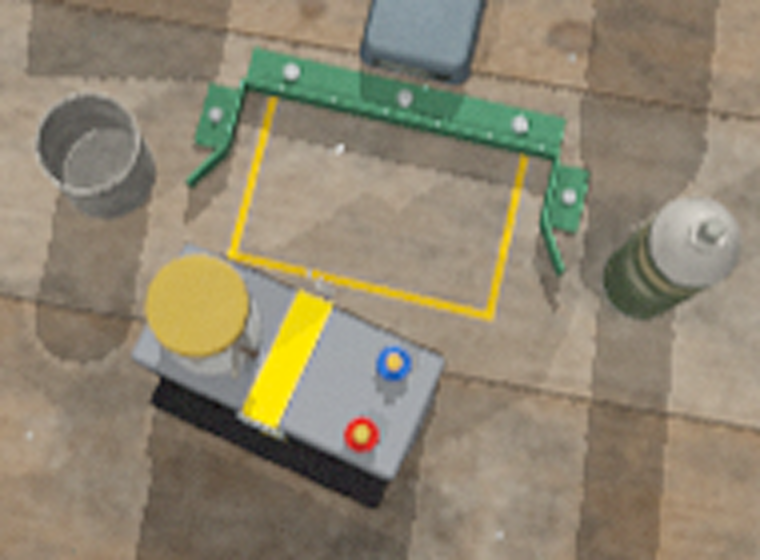

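View pics/sc.png

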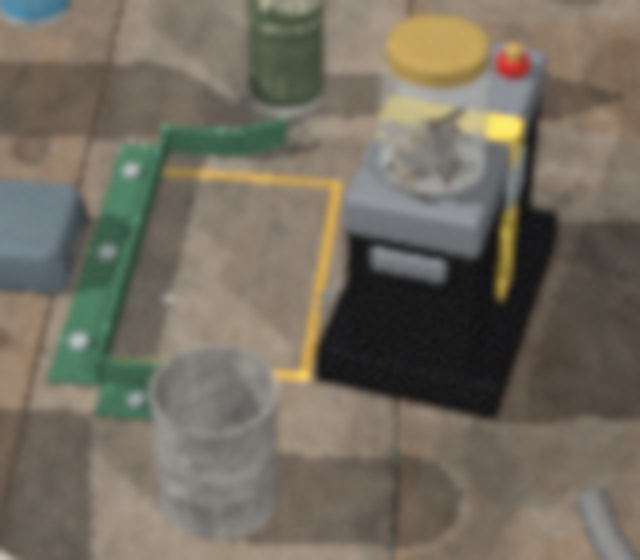

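The top crop shows the lid corners at about (190,247), (133,355), (390,475) and (443,355), with the ledge's front edge from (152,403) to (378,507). The yellow home outline is on the bench from (235,255) to (492,316). In the side crop the foot's bottom edge runs from (318,378) to (495,412).

```bash
cat > h.py <<'E'
import numpy as np,cv2
from workcell import bot
def ray(c,uv,z):
    uv=np.atleast_2d(uv).astype(float); R=np.array(c["R"]);t=np.array(c["t"]);o=-R.T@t
    d=np.c_[(uv[:,0]-c["cx"])/c["fx"],(uv[:,1]-c["cy"])/c["fy"],np.ones(len(uv))]@R
    return (o+d*((z-o[2])/d[:,2])[:,None])[:,:2]
T=lambda p:np.array(p)/4+[165-.375,135-.375]
S=lambda p:np.array(p)/4+[180-.375,140-.375]
E
python3 - <<'E'
from h import *
t=bot.read_camera("top");s=bot.read_camera("side")
ang=lambda a,b:round(float(np.arctan2(*(b-a)[::-1])),3)
def show(n,p): print(n,p.round(3).tolist(),"ang",[ang(p[i],p[i+1]) for i in range(len(p)-1)],"len",[round(float(np.linalg.norm(p[i]-p[i+1])),3) for i in range(len(p)-1)],"mean",p.mean(0).round(3))
show("lid",ray(t,T([(190,247),(133,355),(390,477),(443,355)]),.16))
show("ledge front",ray(t,T([(152,403),(378,507)]),.032))
show("foot side",ray(s,S([(318,378),(495,412)]),0))
show("foot -x edge top", ray(s,S([(556,215)]),.032))
show("paint",ray(t,T([(275,98),(235,255),(492,316),(525,155)]),0))
show("stop top edge robot side",ray(t,T([(246,85),(558,156)]),.024))
show("paint side",ray(s,S([(162,175),(342,185),(307,377),(108,360)]),0))
show("stop side",ray(s,S([(158,150),(100,365)]),.024))
show("flare tips",ray(t,T([(188,184),(560,272)]),.024))
show("can base/tin base", np.r_[ray(t,T([(640,290)]),0),ray(t,T([(115,180)]),0),ray(t,T([(88,143)]),.091)])
# lid contour by colour
E
```

```text
lid [[0.577, 0.002], [0.503, 0.023], [0.457, -0.148], [0.537, -0.168]] ang [2.858, -1.834, -0.246] len [0.077, 0.177, 0.082] mean [ 0.519 -0.073]
ledge front [[0.484, 0.026], [0.44, -0.145]] ang [-1.82] len [0.177] mean [ 0.462 -0.06 ]
foot side [[0.596, -0.005], [0.483, 0.019]] ang [2.931] len [0.115] mean [0.539 0.007]
foot -x edge top [[0.441, -0.139]] ang [] len [] mean [ 0.441 -0.139]
paint [[0.732, -0.015], [0.605, -0.008], [0.593, -0.206], [0.72, -0.212]] ang [3.088, -1.633, -0.046] len [0.127, 0.198, 0.127] mean [ 0.662 -0.11 ]
stop top edge robot side [[0.731, 0.006], [0.716, -0.234]] ang [-1.63] len [0.24] mean [ 0.724 -0.114]
paint side [[0.72, -0.207], [0.589, -0.203], [0.603, -0.006], [0.733, -0.014]] ang [3.108, 1.501, -0.065] len [0.131, 0.198, 0.13] mean [ 0.661 -0.108]
stop side [[0.722, -0.206], [0.732, 0.015]] ang [1.523] len [0.221] mean [ 0.727 -0.095]
flare tips [[0.648, 0.034], [0.63, -0.248]] ang [-1.635] len [0.282] mean [ 0.639 -0.107]
can base/tin base [[0.631, -0.312], [0.646, 0.093], [0.65, 0.097]] ang [1.533, 0.906] len [0.405, 0.005] mean [ 0.642 -0.04 ]
```

Estimates: box at about (0.520,-0.074) with yaw -0.25, and bay origin at about (0.725,-0.112) with yaw -0.06. I'll push the ledge with both open fingertips and the tool leaned back, so the gripper body clears the box. First I check IK, then approach.

```bash
cat >> h.py <<'E'
from scipy.spatial.transform import Rotation as Ro
TH=0.45
BAY=np.array([.725,-.112]);BYAW=-.06
def rv(psi,th=TH):
    z=[np.sin(th)*np.cos(psi),np.sin(th)*np.sin(psi),-np.cos(th)];y=[-np.sin(psi),np.cos(psi),0]
    return Ro.from_matrix(np.c_[np.cross(y,z),y,z]).as_rotvec()
def tool(box,yaw,gap,z=.014,lat=0.0):
    "TCP for a box pose (world): gap = distance of TCP behind ledge face"
    c,s=np.cos(yaw),np.sin(yaw); a=-.06-gap
    return np.array([box[0]+c*a-s*lat,box[1]+s*a+c*lat,z])
E
python3 - <<'E'
from h import *
b=(.520,-.074);y=-.25
for p,psi in [((.25,.3,.25),.6),(tool(b,y,.08,.13),y),(tool(b,y,.08),y),(tool(b,y,.01),y),(tool((.665,-.109),-.06,.0),-.06)]:
    q=bot.inverse_kinematics(p,rv(psi)); print(np.round(p,3),None if q is None else np.round(q,2))
bot.goto((.25,.3,.25),rv(.6))
bot.goto(tool(b,y,.08,.13),rv(y))
bot.line_to(tool(b,y,.08),max_speed=.1)
print(bot.current_clock(),bot.current_ee_pos(),bot.current_contact_force())
for n in("top","side"): cv2.imwrite(f"pics/{n}1.png",bot.read_camera(n)["pixels"])
a=cv2.imread("pics/top1.png")[130:340,150:400];c=cv2.imread("pics/side1.png")[130:340,180:430]
cv2.imwrite("pics/p1.png",cv2.resize(np.vstack([a,c])[:, :],None,fx=1.4,fy=1.4) if 0 else cv2.resize(np.hstack([a,c]),None,fx=1.6,fy=1.6))
E
```

```text
[0.25 0.3  0.25] [ 0.54 -0.91  2.33  0.03  1.28 -1.63]
[ 0.384 -0.039  0.13 ] None
[ 0.384 -0.039  0.014] None
[ 0.452 -0.057  0.014] [-0.47 -0.32  2.49  0.18  0.54 -1.92]
[ 0.605 -0.105  0.014] [-0.47  0.15  2.06  0.34  0.54 -2.24]Traceback (most recent call last):
  File "<stdin>", line 6, in <module>
workcell.MotionError: the arm cannot take that pose within its joint ranges
```

```bash
python3 - <<'E'
from h import *
b=(.520,-.074);y=-.25
print(bot.current_clock(),bot.current_joints())
for fl in (0,1):
  for th in (.2,.3,.38,.45,.55):
    for gap in(.02,.04,.06,.08):
      o=[]
      for z in (.014,.13,.2):
        r=Ro.from_rotvec(rv(y,th))*Ro.from_euler('z',np.pi*fl)
        q=bot.inverse_kinematics(tool(b,y,gap,z),r.as_rotvec()); o.append(None if q is None else np.round(q,2).tolist())
      print(fl,th,gap,o)
E
```

```text
1.4833 [ 0.53892821 -0.91078571  2.32570133  0.0280291   1.27723253 -1.63336593]
0 0.2 0.02 [[-0.42, -0.14, 2.28, 0.05, 0.8, -1.77], [-0.42, -0.34, 2.19, 0.04, 1.1, -1.76], [-0.42, -0.41, 2.09, 0.04, 1.26, -1.75]]
0 0.2 0.04 [[-0.43, -0.21, 2.34, 0.05, 0.82, -1.78], [-0.43, -0.41, 2.24, 0.04, 1.12, -1.77], [-0.43, -0.48, 2.14, 0.04, 1.28, -1.76]]
0 0.2 0.06 [[-0.44, -0.27, 2.39, 0.05, 0.83, -1.8], [-0.44, -0.49, 2.28, 0.04, 1.15, -1.78], [-0.44, -0.54, 2.18, 0.04, 1.31, -1.77]]
0 0.2 0.08 [[-0.46, -0.35, 2.44, 0.05, 0.85, -1.81], [-0.46, -0.56, 2.33, 0.04, 1.18, -1.79], [-0.46, -0.62, 2.23, 0.04, 1.34, -1.78]]
0 0.3 0.02 [[-0.44, -0.23, 2.38, 0.09, 0.7, -1.82], [-0.44, -0.45, 2.28, 0.07, 1.02, -1.79], [-0.44, -0.52, 2.18, 0.06, 1.18, -1.78]]
0 0.3 0.04 [[-0.45, -0.3, 2.43, 0.09, 0.72, -1.83], [-0.45, -0.53, 2.33, 0.07, 1.05, -1.8], [-0.45, -0.59, 2.23, 0.06, 1.21, -1.79]]
0 0.3 0.06 [[-0.47, -0.38, 2.49, 0.09, 0.75, -1.85], [-0.47, -0.61, 2.38, 0.07, 1.08, -1.81], [-0.47, -0.67, 2.27, 0.07, 1.25, -1.8]]
0 0.3 0.08 [[-0.48, -0.47, 2.54, 0.1, 0.78, -1.86], [-0.48, -0.7, 2.42, 0.08, 1.1
[... 2973 characters left out ...]
, [-0.47, -0.63, 2.42, 0.12, 0.91, 1.29], [-0.47, -0.69, 2.32, 0.11, 1.08, 1.32]]
1 0.45 0.04 [[-0.49, -0.46, 2.58, 0.19, 0.59, 1.19], [-0.49, -0.72, 2.47, 0.13, 0.96, 1.28], [-0.49, -0.78, 2.36, 0.12, 1.12, 1.3]]
1 0.45 0.06 [[-0.51, -0.56, 2.64, 0.19, 0.64, 1.18], [-0.51, -0.83, 2.52, 0.13, 1.01, 1.26], [-0.51, -0.87, 2.41, 0.12, 1.17, 1.28]]
1 0.45 0.08 [None, None, None]
1 0.55 0.02 [[-0.5, -0.45, 2.62, 0.3, 0.46, 1.08], [-0.5, -0.76, 2.52, 0.18, 0.85, 1.24], [-0.5, -0.82, 2.42, 0.16, 1.02, 1.27]]
1 0.55 0.04 [[-0.53, -0.57, 2.68, 0.3, 0.51, 1.07], [-0.53, -0.87, 2.57, 0.18, 0.91, 1.22], [-0.53, -0.92, 2.46, 0.16, 1.08, 1.25]]
1 0.55 0.06 [None, None, None]
1 0.55 0.08 [None, None, None]
```

```bash
sed -i 's/^TH=.*/TH=0.35/' h.py; python3 - <<'E'
from h import *
b=(.520,-.074);y=-.25
bot.goto(tool(b,y,.08,.13),rv(y))
bot.line_to(tool(b,y,.06),max_speed=.1)
print(bot.current_clock(),bot.current_ee_pos(),bot.current_contact_force())
for n in("top","side"): cv2.imwrite(f"pics/{n}1.png",bot.read_camera(n)["pixels"])
a=cv2.imread("pics/top1.png")[130:340,150:400];c=cv2.imread("pics/side1.png")[130:340,180:430]
cv2.imwrite("pics/p1.png",cv2.resize(np.hstack([a,c]),None,fx=1.6,fy=1.6))
E
```

```text
4.1917 [ 0.4041892  -0.04449142  0.01459105] [ 0.08310787 -0.11242925  0.03710873]
```

View pics/p1.png

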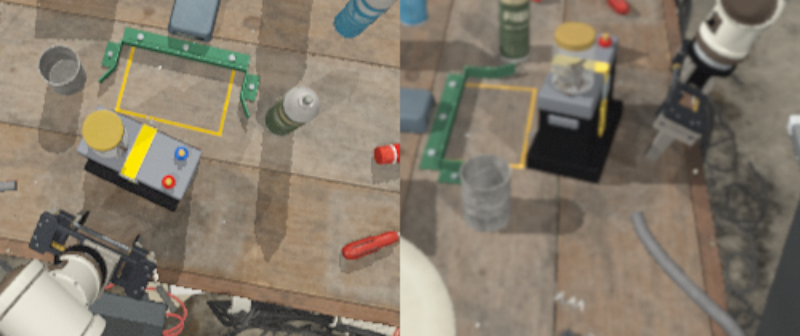

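The gripper sits in front of the box, its finger line parallel to the ledge, with the gripper body well clear. Next I advance until I feel contact.

```bash
python3 - <<'E'
from h import *
b=np.array((.520,-.074));y=-.25
bot.line_to(tool(b,y,.025),max_speed=.06)
for g in np.arange(.02,-.012,-.004):
    bot.line_to(tool(b,y,g),max_speed=.03)
    f=bot.current_contact_force(); print(round(g,3),f.round(2),bot.current_ft_torque().round(2))
    if np.hypot(*f[:2])>1.5: break
print(bot.current_clock(),bot.current_ee_pos())
E
```

```text
0.02 [ 0.29  0.45 -0.6 ] [ 0.03  0.2  -0.01]
0.016 [ 1.1  -0.53  0.33] [-0.01  0.21 -0.03]
0.012 [-0.19 -1.06  0.04] [0.04 0.18 0.  ]
0.008 [-0.15 -0.31  0.39] [0.1  0.18 0.01]
0.004 [-0.96  0.18 -0.24] [ 0.07  0.21 -0.03]
0.0 [ 0.24  0.66 -0.32] [0.06 0.16 0.02]
-0.004 [ 0.53  0.03 -0.51] [0.06 0.17 0.  ]
-0.008 [ 0.9  -0.52  0.24] [ 0.04  0.18 -0.04]
7.325 [ 0.46981287 -0.06120047  0.01405563]
```

```bash
python3 - <<'E'
from h import *
for n in("top","side"): cv2.imwrite(f"pics/{n}2.png",bot.read_camera(n)["pixels"])
a=cv2.imread("pics/top2.png")[130:280,170:340];c=cv2.imread("pics/side2.png")[130:280,200:370]
cv2.imwrite("pics/p2.png",cv2.resize(np.hstack([a,c]),None,fx=2.35,fy=2.35,interpolation=cv2.INTER_CUBIC))
print(bot.current_contact_force())
E
```

```text
[-0.42988391 -0.03242617 -0.6059205 ]
```

View pics/p2.png

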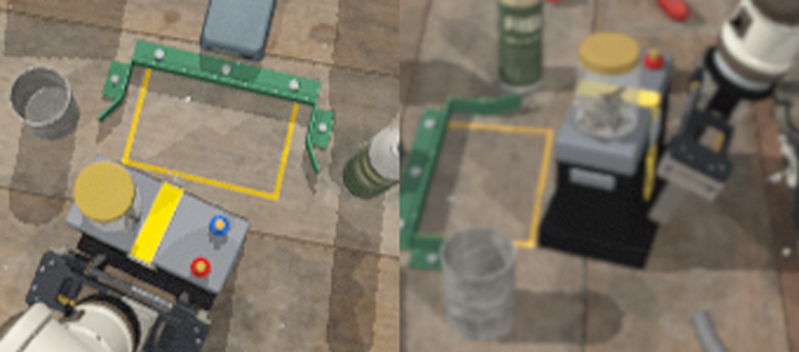

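The fingertips are right at the ledge and the box hasn't moved. I'll keep creeping forward.

```bash
python3 - <<'E'
from h import *
b=np.array((.520,-.074));y=-.25
for g in np.arange(-.011,-.035,-.003):
    bot.line_to(tool(b,y,g),max_speed=.03)
    f=bot.current_contact_force(); print(round(g,3),f.round(2),bot.current_ft_torque().round(2))
    if np.hypot(*f[:2])>2: break
print(bot.current_clock(),bot.current_ee_pos())
im=[]
for n in("top","side"): im.append(bot.read_camera(n)["pixels"]); cv2.imwrite(f"pics/{n}3.png",im[-1])
for n,k in zip(("top","side"),im):
    d=cv2.absdiff(k,cv2.imread(f"pics/{n}2.png")).max(2); r=d[200:236,230:265] if n=="top" else d[180:235,268:300]
    print(n,(r>30).mean())
E
```

```text
-0.011 [0.08 0.11 0.14] [-0.01  0.12 -0.  ]
-0.014 [-0.06  0.54  0.34] [ 0.05  0.13 -0.02]
-0.017 [-0.72  0.62  0.28] [ 0.01  0.15 -0.  ]
-0.02 [-0.16 -0.16  0.02] [ 0.09  0.41 -0.09]
-0.023 [-6.7   1.78  2.6 ] [ 0.08  0.88 -0.08]
8.675 [ 0.48309599 -0.06441454  0.01334533]
top 0.05952380952380952
side 0.0
```

```bash
python3 - <<'E'
from h import *
t=bot.read_camera("top");s=bot.read_camera("side")
R,tt=np.array(s["R"]),np.array(s["t"])
p=bot.current_ee_pos();rot=Ro.from_rotvec(bot.current_tool_rot()).as_matrix()
a=cv2.resize(t["pixels"][180:280,190:290],None,fx=4,fy=4,interpolation=cv2.INTER_CUBIC)
c=cv2.resize(s["pixels"][150:250,250:350],None,fx=4,fy=4,interpolation=cv2.INTER_CUBIC)
for cam,im,o in((t,a,(190,180)),(s,c,(250,150))):
    for k in(-.055,0,.055):
        X=np.array(cam["R"])@(p+rot[:,1]*k)+cam["t"]
        u=(cam["fx"]*X[0]/X[2]+cam["cx"]-o[0])*4;v=(cam["fy"]*X[1]/X[2]+cam["cy"]-o[1])*4
        print(k,u,v);cv2.circle(im,(int(u),int(v)),4,(0,0,255),1)
cv2.imwrite("pics/p3.png",np.hstack([a,c]))
print(p,bot.current_contact_force(),bot.current_clock(),rot[:,2])
E
```

```text
-0.055 245.28477408201275 278.0067366565895
0 176.02258685555535 246.30381215876628
0.055 107.45620908612489 214.91937593808746
-0.055 230.94788036421187 213.0364924649257
0 212.19544104963143 265.30959774945575
0.055 192.2073072998371 321.0272461266401
[ 0.48308122 -0.0644008   0.01334848] [-5.76167248 -0.04003065  3.04656513] 8.875 [ 0.32981508 -0.08389956 -0.94030999]
```

View pics/p3.png

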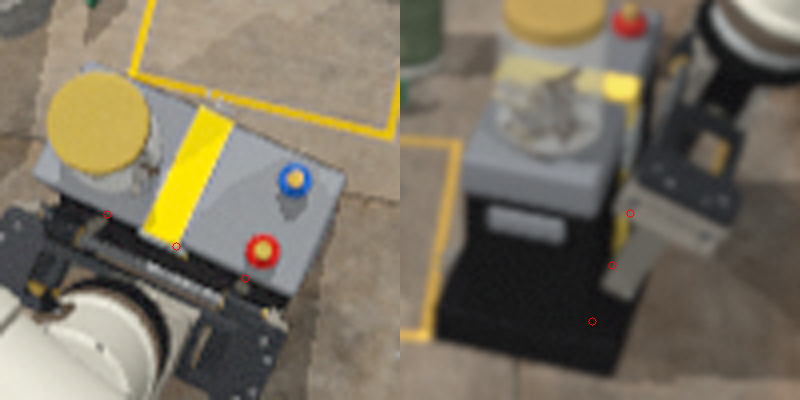

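The visible fingertip, at about (618,295) in the right panel, doesn't match the predicted TCP at (592,321). I'll check this against the earlier free-space picture.

```bash
python3 - <<'E'
from h import *
s=bot.read_camera("side");t=bot.read_camera("top")
p=np.array([0.4041892,-0.04449142,0.01459105]);rot=Ro.from_rotvec(rv(-.25)).as_matrix()
ims=[]
for cam,f,o in((s,"side1",(300,160)),(t,"top1",(170,220))):
    im=cv2.resize(cv2.imread(f"pics/{f}.png")[o[1]:o[1]+100,o[0]:o[0]+100],None,fx=4,fy=4,interpolation=cv2.INTER_CUBIC)
    for k in(-.055,0,.055):
      for h in (0,.03):
        X=np.array(cam["R"])@(p+rot[:,1]*k-rot[:,2]*h)+cam["t"]
        u=(cam["fx"]*X[0]/X[2]+cam["cx"]-o[0])*4;v=(cam["fy"]*X[1]/X[2]+cam["cy"]-o[1])*4
        cv2.circle(im,(int(u),int(v)),4,(0,0,255) if h==0 else (255,0,0),1)
    ims.append(im)
cv2.imwrite("pics/p4.png",np.hstack(ims)); print(bot.current_opening())
E
```

```text
1.0028870431358252
```

View pics/p4.png

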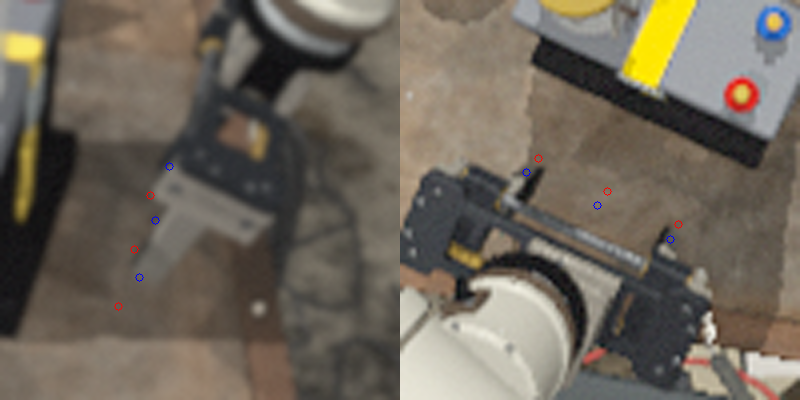

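The fingers' physical ends sit about 22–25 mm short of the nominal TCP when open, so they passed over the ledge and touched the body. I'll back off, lower the tool under force guard to find the bench, and use that height.

```bash
python3 - <<'E'
from h import *
b=np.array((.520,-.074));y=-.25
bot.line_to(tool(b,y,-.018,.016),max_speed=.03)
bot.line_to(tool(b,y,.035,.016),max_speed=.08)
f0=np.mean([bot.current_contact_force() for _ in range(3)],0)
for z in np.arange(.010,-.03,-.003):
    bot.line_to(tool(b,y,.035,z),max_speed=.02)
    f=bot.current_contact_force()-f0; print(round(z,3),f.round(2),bot.current_ee_pos()[2].round(4))
    if f[2]>2.5: break
print(bot.current_clock())
c=bot.read_camera("top");cv2.imwrite("pics/top5.png",c["pixels"])
d=cv2.absdiff(c["pixels"],cv2.imread("pics/top0.png")).max(2)[195:240,210:272]; print((d>40).mean())
E
```

```text
0.01 [-1.04 -0.28 -1.15] 0.0097
0.007 [-0.14 -0.28 -1.08] 0.0068
0.004 [-0.71 -0.39 -0.26] 0.0038
0.001 [-0.05 -0.04  0.23] 0.0008
-0.002 [ 0.04 -0.38  0.1 ] -0.0022
-0.005 [ 0.34  0.35 -0.48] -0.0052
-0.008 [ 0.54  0.22 -0.22] -0.0082
-0.011 [ 0.13 -0.49 -0.68] -0.0112
-0.014 [-0.66 -0.02  0.24] -0.0142
-0.017 [ 0.33 -0.27 -1.21] -0.0172
-0.02 [-0.09  0.24  0.02] -0.0202
-0.023 [-0.37 -0.29 -0.48] -0.0232
-0.026 [-2.99  0.44  5.04] -0.0255
14.1667
0.03189964157706093
```

The bench is at nominal TCP z ≈ -0.025, so I'll work at z = -0.017, which puts the tip 7–8 mm up. Creeping to ledge contact.

```bash
python3 - <<'E'
from h import *
b=np.array((.520,-.074));y=-.25
bot.line_to(tool(b,y,.035,-.017),max_speed=.03)
bot.line_to(tool(b,y,.014,-.017),max_speed=.05)
for g in np.arange(.011,-.015,-.003):
    bot.line_to(tool(b,y,g,-.017),max_speed=.03)
    f=bot.current_contact_force(); print(round(g,3),f.round(2),bot.current_ft_torque().round(2))
    if np.hypot(*f[:2])>2: break
print(bot.current_clock(),bot.current_ee_pos())
E
```

```text
0.011 [-0.28  0.9   0.7 ] [-0.01  0.15  0.07]
0.008 [-1.26  1.33  0.48] [ 0.01  0.15 -0.03]
0.005 [0.52 0.34 0.09] [0.06 0.17 0.07]
0.002 [ 0.6  -0.61  0.46] [ 0.04  0.1  -0.01]
-0.001 [ 0.67  0.43 -0.65] [ 0.04  0.16 -0.  ]
-0.004 [-7.23  0.94  7.11] [ 0.04  0.92 -0.15]
16.7333 [ 0.46459874 -0.05963252 -0.01763396]
```

```bash
python3 - <<'E'
from h import *
b=np.array((.520,-.074));y=-.25;G=-.003;Z=-.017
def step(d,y1,v=.035):
    global b,y
    m=(y+y1)/2; b=b+d*np.array([np.cos(m),np.sin(m)]); y=y1
    bot.line_to(tool(b,y,G,Z),rv(y),max_speed=v)
    print(b.round(4),round(y,3),bot.current_contact_force().round(1),bot.current_ft_torque().round(2),bot.current_clock())
step(.03,-.25);step(.04,-.25)
for a in(-.20,-.15,-.10,-.06): step(.0125,a)
t=bot.read_camera("top");s=bot.read_camera("side")
cv2.imwrite("pics/top6.png",t["pixels"]);cv2.imwrite("pics/side6.png",s["pixels"])
A=cv2.resize(t["pixels"][135:245,190:320],None,fx=3,fy=3,interpolation=cv2.INTER_CUBIC)
C=cv2.resize(s["pixels"][135:245,180:310],None,fx=3,fy=3,interpolation=cv2.INTER_CUBIC)
cv2.imwrite("pics/p6.png",np.hstack([A,C]))
E
```

```text
[ 0.5491 -0.0814] -0.25 [-8.6  2.4  7.8] [ 0.37  1.1  -0.02] 17.7083
[ 0.5878 -0.0913] -0.25 [-8.7  2.   6.2] [ 0.43  1.15 -0.  ] 19.0
[ 0.6    -0.0941] -0.2 [-2.7  1.6 -2.3] [0.18 0.83 0.07] 19.5167
[ 0.6123 -0.0963] -0.15 [-1.7 -0.2 -1.6] [ 0.03  0.66 -0.01] 20.0333
[ 0.6247 -0.0978] -0.1 [-0.9 -0.4 -1.5] [0.04 0.58 0.03] 20.55
[ 0.6372 -0.0988] -0.06 [-1.3 -0.   0. ] [ 0.01  0.55 -0.02] 21.0667
```

View pics/p6.png

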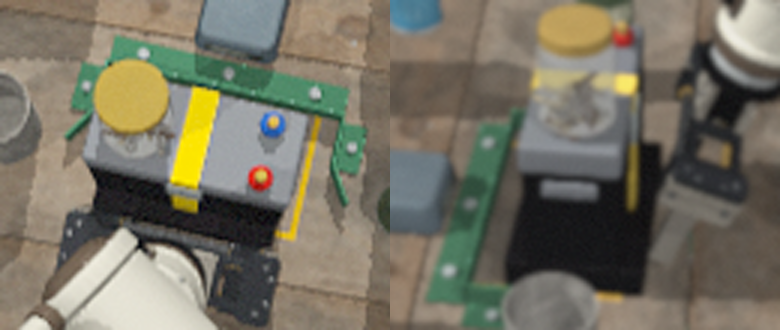

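The box is nearly home, between the cheeks and almost square; the jar is standing. Lid front edge runs from (85,158) to (293,210) and its back-right corner is (308,116). Now the guarded final push.

```bash
python3 - <<'E'
from h import *
t=bot.read_camera("top")
q=ray(t,np.array([(85,158),(293,210),(308,116)])/3+[190-.33,135-.33],.16)
print(q.round(3).tolist(),"yaw",np.arctan2(*(q[0]-q[1])[::-1])-np.pi/2,"c",((q[0]+q[2])/2).round(3))
b=np.array((.6372,-.0988));y=-.06
for i in range(16):
    b=b+.003*np.array([np.cos(BYAW),np.sin(BYAW)])
    bot.line_to(tool(b,y,-.003,-.017),max_speed=.03)
    f=bot.current_contact_force();print(b.round(4),f.round(1),bot.current_ft_torque().round(2),round(bot.current_clock(),2))
    if np.hypot(*f[:2])>18: break
E
```

```text
[[0.603, -0.009], [0.589, -0.19], [0.672, -0.19]] yaw -0.0758613458953834 c [ 0.638 -0.1  ]
[ 0.6402 -0.099 ] [-5.1  0.6  2.3] [-0.1   0.85 -0.06] 21.47
[ 0.6432 -0.0992] [-5.1 -0.1  2.1] [0.03 0.86 0.09] 21.72
[ 0.6462 -0.0993] [-4.4 -0.2  2.4] [0.04 0.9  0.06] 21.97
[ 0.6492 -0.0995] [-4.4  1.5  2. ] [0.12 0.89 0.05] 22.22
[ 0.6522 -0.0997] [-4.5  0.4  1.6] [0.12 0.82 0.04] 22.47
[ 0.6552 -0.0999] [-4.8  0.8  1.9] [0.05 0.93 0.01] 22.72
[ 0.6582 -0.1001] [-5.1  1.5  2.2] [0.15 0.83 0.05] 22.97
[ 0.6612 -0.1002] [-4.5  1.1  1.3] [0.13 0.79 0.11] 23.22
[ 0.6642 -0.1004] [-4.   0.7  1.9] [0.12 0.82 0.06] 23.47
[ 0.6671 -0.1006] [-12.1   1.1   8.9] [ 0.16  1.73 -0.04] 23.72
[ 0.6701 -0.1008] [-32.5   0.2  26. ] [-0.32  3.87 -0.41] 23.97
```

The stop was reached at x ≈ 0.666, with a clear force rise. I'll retreat straight back and check.

```bash
python3 - <<'E'
from h import *
b=np.array((.6701,-.1008))
bot.line_to(tool(b,-.06,.002,-.017),max_speed=.02)
bot.line_to(tool(b,-.06,.08,-.012),max_speed=.08)
bot.line_to(tool(b,-.06,.14,.05),max_speed=.12)
t=bot.read_camera("top");s=bot.read_camera("side");print(bot.current_clock(),bot.current_contact_force())
cv2.imwrite("pics/top7.png",t["pixels"])
A=cv2.resize(t["pixels"][135:245,190:320],None,fx=3,fy=3,interpolation=cv2.INTER_CUBIC)
C=cv2.resize(s["pixels"][135:245,180:310],None,fx=3,fy=3,interpolation=cv2.INTER_CUBIC)
cv2.imwrite("pics/p7.png",np.hstack([A,C]))
E
```

```text
26.4583 [-0.35263961 -0.15081113 -0.21415375]
```

View pics/p7.png

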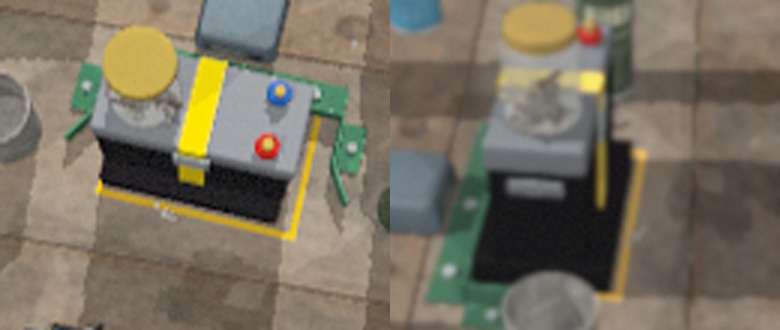

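The box sits inside the outline against the stop, with the jar upright. A quick numeric check of squareness against the painted outline and of the gap to the stop:

```bash
python3 - <<'E'
from h import *
t=bot.read_camera("top");im=cv2.imread("pics/top7.png").astype(int)
def fit(P,z):
    p=ray(t,P,z).astype(np.float32);vx,vy,x,y=cv2.fitLine(p,cv2.DIST_HUBER,0,.001,.001).ravel()
    if vy<0: vx,vy=-vx,-vy
    return np.arctan2(-vx,vy),p.mean(0),p.min(0)[1],p.max(0)[1]
F=[];Y=[];L=[]
for u in range(228,282):
    col=im[:,u]; v=np.arange(384)
    dark=v[(v>185)&(v<215)&(col.max(1)<45)]
    if len(dark): F.append((u,dark.max()+.5))
    yl=v[(v>195)&(v<216)&(col[:,2]-col[:,0]>70)]
    if len(yl) and len(yl)<7: Y.append((u,yl.mean()))
    g=v[(v>165)&(v<200)&(col.min(1)>75)]; g=g[g<195]
    k=[x for x in range(172,198) if col[x].max()<60]
    if k: L.append((u,k[0]-.5))
print("ledge front",fit(F,0)); print("paint front",fit(Y,0)); print("lid lower front edge",fit(L,.14))
print(F[::8],Y[::8],L[::8])
E
```

```text
ledge front (np.float32(-0.060131148), array([ 0.60774064, -0.10266119], dtype=float32), np.float32(-0.18376435), np.float32(-0.020733815))
paint front (np.float32(-0.062315535), array([ 0.5992491 , -0.10486446], dtype=float32), np.float32(-0.18541858), np.float32(-0.022757744))
lid lower front edge (np.float32(-0.07532926), array([ 0.61869687, -0.10064343], dtype=float32), np.float32(-0.17080474), np.float32(-0.028539144))
[(228, np.float64(196.5)), (236, np.float64(198.5)), (244, np.float64(200.5)), (252, np.float64(202.5)), (260, np.float64(204.5)), (268, np.float64(206.5)), (276, np.float64(207.5))] [(228, np.float64(200.0)), (236, np.float64(201.5)), (245, np.float64(203.0)), (253, np.float64(205.5)), (261, np.float64(207.0)), (269, np.float64(209.0)), (277, np.float64(211.0))] [(228, 181.5), (236, 183.5), (244, 184.5), (252, 195.5), (260, 188.5), (268, 190.5), (276, 192.5)]
```

```bash
python3 -c "
from workcell import bot
print(bot.job_done(), bot.current_clock())"
```

```text
the job is handed in; nothing more can be done
the job is handed in; nothing more can be done
```

I pushed the battery box home against the bay's stop and handed the job in at about 27 s: it measured square to within about 0.02 rad and the jar was still upright. Early on, the open fingertips cleared the ledge and briefly touched the lower body at about 7 N before I lowered them onto the ledge; no verdict came back at hand-in.

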